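# Raise the filling dial by four clicks and confirm

## Robot

A 6-joint arm with a two-finger parallel gripper is mounted at the origin on the work surface. World frame = base frame: x ahead of the robot, y to its left, z up, the work surface at z = 0. Lengths are in mm, angles in degrees, forces in N, time in s.
With the tool pointing down it reaches from about 350 to 950 mm from the base axis. Payload 17.4 kg.
Tool frame: the origin (TCP) lies at the very end of the fingers, on their centre line; the grasp point (between the pads) lies 19 mm behind it; z points along the fingers, y is the line along which they close (so a half turn about z gives the same grasp; the last joint's range is limited). The gripper opens to 93 mm and grips with 3 to 60 N. Pads are 15 mm wide; open, the fingers measure 128 mm over their backs; the gripper's body (75 mm by 188 mm) begins 65 mm behind the grasp point.
Start: joints at [61.604, 6.646, 82.598, -0, 90.757, -2.166], TCP at [298.342, 605.495, 218.646] pointing down, gripper open.
Joint ranges: [-162.19, 162.19], [-47.58, 125.68], [4.15, 143.07], [-65.23, 245.23], [0.69, 171.88], [-170.13, 170.13]. Speed limits (degrees/s): [108.29, 108.29, 127.2, 180, 180, 180].

## Interface

Orientations are given as a 3x3 rotation matrix whose columns are the frame's x, y, z axes.
In Python, from station import state, viewer, job gives the robot as it stands.
- The arm moves only by the shell command python3 -m inch 'ROWS'. ROWS is JSON, a list that holds one entry, the list of rows, each a list of 7 numbers: the shift along the tool's x, y, z in mm, then the turn, a rotation vector about the tool's x, y, z in rad, then the finger opening in mm, from 0 to 93. A call has 1 to 8 rows; each row is the pose to reach, as a shift and turn from the pose commanded when the call began, along the tool's axes at that moment; what a row does not reach only later rows make up. A row lasts 1/8 s, in which the tool goes at most 62.5 mm and 10.7 degrees, less where a joint would pass 70% of its speed; a pose out of reach is approached as far as the arm can. A call with a gripper value outside its range is refused whole. The fingers move at their own pace and stop on an object; the grip force is fixed at half the most. Time passes only in rows, so rows that repeat a pose let the fingers close. It gives the time, the measured TCP pose, the force, the opening and the grip force at its end, in the units of the state.
- state(): the state, without advancing time (a new reading comes with each control period).
- viewer.snapshot(name): name is "scene" or "top" or "wrist"; returns (picture, depth): 384x512x3 uint8, red, green, blue; 384x512 float32, mm along the optical axis (not along the pixel's ray), 0 where there is no reading.
- viewer.camera_info(name): a dict with "fov_y" (degrees; the focal length in pixels is half the picture's height over the tangent of half this angle, whatever the lens; pixels are square), "cx", "cy" (the principal point, pixels), "k1" (the pictures are not rectified: a ray, as slopes to the right and down, at radius r is drawn at 1 + k1 r^2 times it, then the intrinsics apply), "origin" and "orientation" of the camera in the world. Camera axes: x right, y down, z forward; pixel columns grow to the right and rows downward; lengths in mm; the calibration is good to about 2 mm. A picture is of the moment at which its call begins: read the wrist's pose just before it. camera_info takes no time and is no camera call; for the wrist camera it gives the pose at the moment of the call.
- job.finish_job(): hands the job in; it is judged then, once.
The state is a dict: "time": time; "joint_pos": joint angles; "joint_velocities": joint speeds; "joint_efforts": joint torques, N m; "tool_pos": TCP position; "tool_rot": TCP orientation; "contact_force": force on the tool from outside, world axes, zero at the start; "ft_torque": the same for the moment, N m; "finger_gap": finger opening in mm; "gripper_force": force on a finger pad.
Only numpy, scipy, OpenCV 4.12 (cv2) and the standard library are available. Lean on these libraries where they do the work, as an engineer would, in place of code of your own. Each camera call takes 0.05 s, during which the arm holds its last target. There are 200 camera calls.

## Task

The dumplings are coming out light: with a fingertip against the side of the orange stud, push the black filling dial exactly four clicks clockwise (seen from above) from where it stands, and then press the green button fully down and let it come back up. Only push, never take the stud between the fingers, do not press the button before the dial is set, and leave everything else standing where it is.

Things in the scene. Friction and masses are not known exactly. Their poses are not given: they have to be found in the camera images.
- pod: fixed flat bare-metal box, 220 (x) x 300 (y) x 70 high, the filling control. Origin: centre of its underside, on the table; z up; yaw varies. In its frame the dial's axis is at (0, +55) mm, the green button at (0, -95). Tick marks on the deck (its top) around the dial show the click positions, one tick a click; first and last are red.
- dial_axis (a point): point on the dial's vertical turning axis, at the height of the dial's top face (90 above the table). The dial is a black disc 92 dia, its top face 20 above the deck, with a white line from the centre to the stud. Fixed to the pod, same axes.
- dial_stud (a point): centre of the top of the orange finger stud, an upright round post 14 dia standing 28 above the dial's top face (top 118 above the table), its axis 36 from the dial's axis. It turns with the dial; x points outward from the dial's axis.
- dial (a joint): dial angle, rad, growing clockwise from above. Clicks at 0, 0.419, 0.838 ... 3.351 (every 24 deg); starts at rest in one of the first four. At 0 the stud points 96 deg anticlockwise of the pod's +x. Leaving a click takes about 5 N sideways on the stud; resistance falls to nothing half-way, where the dial jumps on into the next click. Let go, it seats in the nearer click. Stops just past both ends.
- confirm_top (a point): centre of the top of the green push button, 32 dia, proud of a dark steel collar 48 dia; its top stands 22 above the deck (92 above the table) when up. It moves down with the button.
- confirm (a joint): travel of the green button, m: 0 up, 0.006 fully down; sprung, fully down takes about 5 N; it comes back up when let go.
- weight: small brass calibration weight with a waisted knob, 32 dia x 40 high, standing on the pod's deck (deck 70 above the table). Bystander. Origin: centre of its underside.
- bowl: white ceramic bowl, 120 dia x 50 high, on the table. Bystander. Origin: centre of its underside.
- mould: thin steel ring mould, 68 dia x 35 high, on the table. Bystander. Origin: centre of its underside.
- spatula: spatula with a wooden handle and blue blade, 280 long, lying on the table. Bystander. Origin: on the table under its middle; x runs from handle to blade.
- jar: amber glass jar with a white cap, 60 dia x 90 high, on the table. Bystander. Origin: centre of its underside.
- cup: steel cup, 70 dia x 75 high, on the table. Bystander. Origin: centre of its underside.
- spoon: spoon with a wooden handle, 200 long, lying on the table. Bystander. Origin: on the table under its middle; x runs from handle to bowl.

How it is judged (in metres and radians):
On the way, in this order (a step that is already met when the one before it is completed fails the run):
1. the dial rests four clicks clockwise of its start (distance of dial_stud from where it was at the start of the episode between 0.0498 and 0.057 m and velocity of joint dial between -0.1 and 0.1 rad/s), for 0.3 s.
2. then the green button is pressed down (value of joint confirm above 0.0048 m), for 0.05 s.
At the end, for the whole second after the job is handed in: The dial rests four clicks clockwise of its start (stud 49.8 to 57.0 mm from where it was; 53.5 is exact), the green button was pressed after that (4.8 of 6 mm or more) and is up again (under 1.5 mm), and every bystander is within 30 mm of where it stood (all of step 1 and value of joint confirm below 0.0015 m and distance of each of weight, bowl, mould, spatula, jar, cup, spoon from where it was at the start of the episode below 0.03 m); the robot touches nothing.
It fails at once if the button is pressed (more than 3 mm) while the dial is not four clicks on (value of joint confirm above 0.003 m and not (distance of dial_stud from where it was at the start of the episode between 0.0498 and 0.057 m)).
It fails at once if the stud is taken between the fingers (the grasp point within 6 mm of the stud's axis and lower than 10 mm above its top) (horizontal distance between the grasp point and dial_stud below 0.006 m and z of the grasp point in the frame of dial_stud between -0.05 and 0.01 m).
It fails at once if a bystander is lifted, carried or pushed more than 30 mm (distance of any of weight, bowl, mould, spatula, jar, cup, spoon from where it was at the start of the episode above 0.03 m).
It also fails if it takes over 64 s, if anything falls off the work surface, if the arm or the gripper's body presses on something with over 40 N, if the wrist force passes 120 N, or if a joint passes its speed limit or range.

## Working session

There is one attempt and no reset: what is moved stays moved. The work goes in short steps, Python scripts to look and compute and a shell command to move; the robot and the scene stay as the last step left them, time stands still between calls to the robot, and variables do not carry over. Pictures are saved under pics/ and viewed, at most 10 in all, crops included, and the job is handed in when it is done.

```bash
mkdir -p pics; cat > h.py <<'E'
import numpy as np, cv2
from station import state, viewer, job
def cam(n):
    c=viewer.camera_info(n); f=192/np.tan(np.radians(c['fov_y'])/2)
    return c,f,np.array(c['origin'],float),np.array(c['orientation'],float)
def ray(ci,u,v):
    c,f,o,R=ci; p=np.array([(u-c['cx'])/f,(v-c['cy'])/f]); q=p.copy()
    for _ in range(20): q=p/(1+c['k1']*(q@q))
    return o,R@np.array([q[0],q[1],1])
def onz(ci,u,v,z):
    o,d=ray(ci,u,v); return o+d*(z-o[2])/d[2]
def save(n,name):
    p,d=viewer.snapshot(n); cv2.imwrite('pics/'+name,cv2.cvtColor(p,cv2.COLOR_RGB2BGR)); return p,d
E
python3 - <<'E'
from h import *
s=state();print(s['time'],s['tool_pos'],np.round(s['tool_rot'],3))
for n in('top','scene'):
    p,d=save(n,n+'0.png');np.savez('pics/'+n,p=p,d=d);c=cam(n);print(n,c[0])
E
```

```text
0.0 [298.25473001 605.31123529 217.90069847] [[-0.897  0.442 -0.001]
 [ 0.442  0.897 -0.001]
 [ 0.    -0.001 -1.   ]]
top {'fov_y': 56.42910187471502, 'cx': 257.4744654802544, 'cy': 184.03933124020253, 'k1': -0.03785034403015707, 'origin': array([ 431.77287699,   -8.07859998, 1157.26956003]), 'orientation': array([[-0.01283426, -0.99097505,  0.13343063],
       [-0.99979691,  0.01479151,  0.01368776],
       [-0.01553787, -0.13322786, -0.99096363]])}
scene {'fov_y': 44.103302232535555, 'cx': 254.3228819906806, 'cy': 190.27711663389266, 'k1': 0.004408684283135019, 'origin': array([1534.86365817, -201.68926604,  739.31913661]), 'orientation': array([[ 0.19349783,  0.54340937, -0.81686281],
       [ 0.98093862, -0.12229003,  0.15101183],
       [-0.01783294, -0.83051273, -0.5567141 ]])}
```

View pics/top0.png

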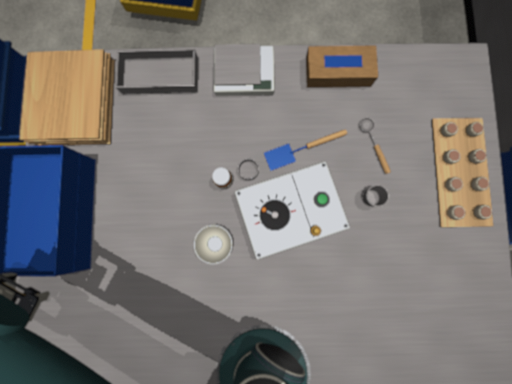

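View pics/scene0.png

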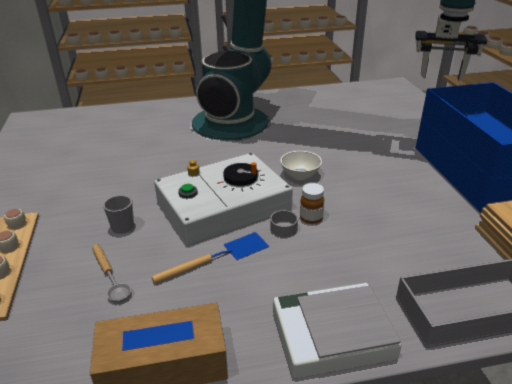

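The top view shows the pod with the dial near (274,214), the orange stud near (264,210), the green button near (321,199), the weight near (315,231) and the jar at (221,178). The scene view agrees with it. Next I measure these by colour.

```bash
cat > m.py <<'E'
from h import *
def blob(m,near=None):
    n,l,s,c=cv2.connectedComponentsWithStats(m.astype('uint8'))
    i=1+np.argmax(s[1:,4]); return c[i],s[i,4],l==i
def masks(p):
    h=cv2.cvtColor(p,cv2.COLOR_RGB2HSV).astype(int);H,S,V=h[...,0],h[...,1],h[...,2]
    return dict(org=(H<14)&(S>170)&(V>130),grn=(H>45)&(H<85)&(S>120)&(V>50),blk=(V<60))
E
python3 - <<'E'
from m import *
roi={'top':(slice(165,255),slice(235,350)),'scene':(slice(155,205),slice(170,275))}
for n in roi:
    z=np.load(f'pics/{n}.npz');p=z['p'];ci=cam(n)
    for k,m in masks(p).items():
        w=np.zeros_like(m);w[roi[n]]=m[roi[n]]
        if not w.any(): print(n,k,'none');continue
        if k=='blk':w=cv2.morphologyEx(w.astype('uint8'),cv2.MORPH_OPEN,np.ones((3,3)))
        c,a,mm=blob(w)
        if k=='blk':
            h=cv2.convexHull(np.argwhere(mm)[:,::-1].astype(np.int32)); c=cv2.fitEllipse(h)[0]
        print(n,k,np.round(c,1),a,[np.round(onz(ci,*c,zz)[:2],1) for zz in dict(org=(118,104),grn=(92,),blk=(90,))[k]])
    p4=p[roi[n]];cv2.imwrite(f'pics/{n}crop.png',cv2.cvtColor(cv2.resize(p4,None,fx=5,fy=5,interpolation=cv2.INTER_CUBIC),cv2.COLOR_RGB2BGR))
    if n=='top':
        # pod outline: deck corners from bright mask
        h=cv2.cvtColor(p,cv2.COLOR_RGB2HSV);w=np.zeros(p.shape[:2],'uint8');w[150:265,225:360]=((h[...,2]>190)&(h[...,1]<30))[150:265,225:360]
        w=cv2.morphologyEx(w,cv2.MORPH_CLOSE,np.ones((3,3)));c,a,mm=blob(w)
        b=cv2.boxPoints(cv2.minAreaRect(np.argwhere(mm)[:,::-1].astype(np.float32)))
        q=np.array([onz(ci,*x,70)[:2] for x in b]);print(q.round(1),q.mean(0),[np.degrees(np.arctan2(*(q[(i+1)%4]-q[i])[::-1])).round(1) for i in range(4)],[np.linalg.norm(q[(i+1)%4]-q[i]).round() for i in range(4)])
E
```

```text
top org [264.5 207.5] 2 [array([502.7, -13.2]), array([503.6, -13.3])]
top grn [321.8 198.6] 74 [array([ 528.6, -184.6])]
top blk [274.5 214.5] 486 [array([483.2, -42.8])]
[[ 556.5   76.6]
 [ 647.1 -206.5]
 [ 441.9 -265.7]
 [ 355.2   11.2]] [500.18381546 -96.09746248] [np.float64(-72.3), np.float64(-163.9), np.float64(107.4), np.float64(18.0)] [np.float64(297.0), np.float64(214.0), np.float64(290.0), np.float64(212.0)]
scene org [253.5 163.2] 4 [array([500.2, -11. ]), array([476.9,  -6.7])]
scene grn [187. 188.] 89 [array([ 538.5, -187.2])]
scene blk [240.  174.5] 540 [array([501.8, -47.7])]
```

View pics/topcrop.png

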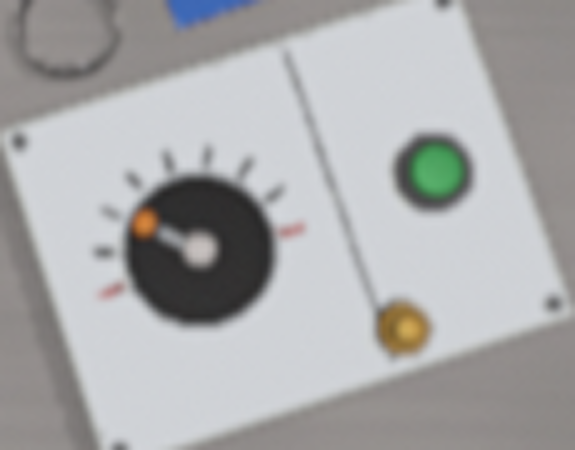

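Working from the blobs:
- The dial axis is about (483,-43), the button is about (529,-185), and the pod's yaw is about 17.8°.
- The stud is at about 65.8°, which is tick 3 (click 2), so the target is click 6 at -30°.

I'll close the fingers and push with the tool's -x face. First I move close by and look with the wrist camera.

```bash
python3 -m inch '[[[-60,-66,0,0,0,0,0],[-120,-132,0,0,0,0,0],[-180,-198,0,0,0,0,0],[-240,-264,0,0,0,0,0],[-300,-330,0,0,0,0,0],[-360,-396,0,0,0,0,0],[-425,-464,0,0,0,0,0],[-425,-464,0,0,0,-0.035,0]]]'
python3 -m inch '[[[0,0,0,0,0,0,0],[0,0,0,0,0,0,0]]]'
python3 - <<'E'
from m import *
s=state();print(s['time'],s['joint_pos'],s['tool_pos'],np.round(s['tool_rot'],3))
ci=cam('wrist');print(ci[0]);p,d=save('wrist','w0.png');np.savez('pics/w0',p=p,d=d)
save('top','t1.png')
E
```

```text
time: 1.1
tool_pos: [437.6, 123.3, 218.6]
tool_rot: [[-0.912, 0.41, 0.0], [0.41, 0.912, 0.0], [-0.0, 0.0, -1.0]]
contact_force: [1.1, 0.2, -0.1]
finger_gap: 17.6
gripper_force: 0.0
time: 1.35
tool_pos: [437.6, 125.3, 218.5]
tool_rot: [[-0.911, 0.411, -0.0], [0.411, 0.911, 0.0], [0.0, 0.0, -1.0]]
contact_force: [-1.2, -0.2, -0.8]
finger_gap: 1.3
gripper_force: 0.0
1.35 [ 1.27581659e+01 -2.16451196e+01  1.08203480e+02  1.61970320e-02
  9.34566981e+01 -5.29490970e+01] [437.55546358 125.30723806 218.51242255] [[-0.911  0.411 -0.   ]
 [ 0.411  0.911  0.   ]
 [ 0.     0.    -1.   ]]
{'fov_y': 64.93972494621823, 'cx': 254.61173738397258, 'cy': 197.6850602306564, 'k1': 0.02585136000531221, 'origin': array([367.46454633, 157.42608769, 385.33935815]), 'orientation': array([[ 4.11941126e-01,  8.75171282e-01,  2.53731623e-01],
       [ 9.11210378e-01, -3.95768755e-01, -1.14292342e-01],
       [ 3.93673059e-04,  2.78284604e-01, -9.60498581e-01]])}
```

View pics/w0.png

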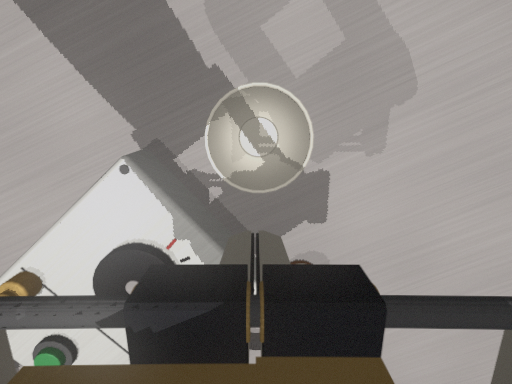

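The wrist view shows the dial half hidden by the fingers, with its hub at (133,287) and the bowl at (259,137). I'll shift so that the dial falls where the bowl is now.

```bash
python3 -m inch '[[[-53,-35,0,0,0,0,0],[-106,-70,0,0,0,0,0],[-106,-70,0,0,0,0,0],[-106,-70,0,0,0,0,0],[-106,-70,0,0,0,0,0]]]'
python3 - <<'E'
from m import *
s=state();print(s['time'],s['joint_pos'].round(1) if hasattr(s['joint_pos'],'round') else s['joint_pos'],s['tool_pos'])
ci=cam('wrist');p,d=save('wrist','w1.png');np.savez('pics/w1',p=p,d=d)
for k,m in masks(p).items():
    w=m.copy();w[230:]=0
    if not w.any(): print(k,'none');continue
    w=cv2.morphologyEx(w.astype('uint8'),cv2.MORPH_OPEN,np.ones((3,3)))
    c,a,mm=blob(w)
    if k=='blk': c=cv2.fitEllipse(cv2.convexHull(np.argwhere(mm)[:,::-1].astype(np.int32)))[0]
    print(k,np.round(c,1),a,onz(ci,*c,dict(org=115,grn=92,blk=90)[k]).round(1))
E
```

```text
time: 2.08
tool_pos: [505.2, 19.5, 218.8]
tool_rot: [[-0.913, 0.408, 0.0], [0.408, 0.913, 0.0], [-0.0, 0.0, -1.0]]
contact_force: [-0.5, 0.3, 0.1]
finger_gap: 0.7
gripper_force: 0.0
2.075 [ -0.7 -14.8 103.    0.   91.9 -66.6] [505.17390293  19.50128539 218.76431299]
org none
grn none
blk [207.9 214. ] 792 [509.5 -34.9  90. ]
```

View pics/w1.png

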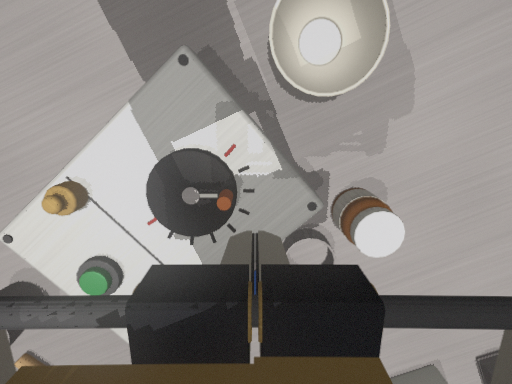

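The dial is clear in this view, with its centre near (191,193), the stud top near (224,203) and the button at (95,283). I'll segment with looser thresholds to get precise positions.

```bash
python3 - <<'E'
from m import *
ci=cam('wrist');z=np.load('pics/w1.npz');p=z['p'];d=z['d']
h=cv2.cvtColor(p,cv2.COLOR_RGB2HSV).astype(int);H,S,V=h[...,0],h[...,1],h[...,2]
def roi(m,a,b,c,e):
    w=np.zeros(m.shape,'uint8');w[a:b,c:e]=m[a:b,c:e];return w
# dial top face by depth -> height
vv,uu=np.mgrid[140:245,138:246];P=np.zeros(vv.shape+(3,))
for i in np.ndindex(vv.shape):
    o,r=ray(ci,uu[i],vv[i]);P[i]=o+r*d[vv[i],uu[i]]
Z=P[...,2];print('deck/dial z',np.percentile(Z,[5,25,50,75,95]).round(1))
m=(Z>83)&(Z<97);c,a,mm=blob(m)
q=P[mm][:,:2].astype(np.float32);print('dial depth',np.array(cv2.minEnclosingCircle(q)[0]),cv2.minEnclosingCircle(q)[1],q.mean(0))
t=(Z>110)&(Z<124);print('stud top depth',t.sum(),P[t].mean(0).round(1))
hub=roi((V>75)&(S<60),180,212,178,203);c,a,mm=blob(hub);print('hub',c,a,onz(ci,*c,90).round(1))
org=roi((H<15)&(S>120)&(V>60),180,220,210,240);c,a,mm=blob(org);ys,xs=np.nonzero(mm);print('stud px',c,a,xs.min(),xs.max(),ys.min(),ys.max(),onz(ci,*c,104).round(1),onz(ci,224,203.5,118).round(1))
g=roi((H>45)&(H<85)&(S>120),255,310,70,130);c,a,mm=blob(g);print('button',c,a,onz(ci,*c,91).round(1))
E
```

```text
deck/dial z [70.  71.  89.9 91.  92.7]
dial depth [483.74938965 -41.35792542] 45.76604080200195 [481.1336   -41.167683]
stud top depth 196 [497.7  -8.1 117.9]
hub [191.01444043 195.37184116] 277 [484.6 -41.7  90. ]
stud px [223.62427746 202.51445087] 173 217 231 193 210 [501.7 -11.6 104. ] [499.4  -8.6 118. ]Traceback (most recent call last):
  File "<stdin>", line 16, in <module>
  File "m.py", line 4, in blob
    i=1+np.argmax(s[1:,4]); return c[i],s[i,4],l==i
        ~~~~~~~~~^^^^^^^^^
    return _wrapfunc(a, 'argmax', axis=axis, out=out, **kwds)
    return bound(*args, **kwds)
ValueError: attempt to get argmax of an empty sequence
```

```bash
python3 -m inch '[[[17,-29,0,0,0,0,0],[17,-29,30,0,0,0,0],[17,-29,70,0,0,0,0],[17,-29,100,0,0,0,0],[17,-29,118,0,0,0,0],[17,-29,118,0,0,0,0],[17,-29,118,0,0,0,0],[17,-29,118,0,0,0,0]]]'
python3 - <<'E'
from h import *
s=state();T=s['tool_pos'];R=s['tool_rot'];print(T,s['contact_force'])
C=np.array([484,-42.]);x0=np.degrees(np.arctan2(R[1,0],R[0,0]))
for k in [-8,0,8,16,24,32,40,48,56,64,72,80,88,92,96]:
    th=np.radians(65.8-k);u=np.array([np.cos(th),np.sin(th)]);t=np.array([u[1],-u[0]])
    g=C+36*u-14.5*t; d=np.r_[g-T[:2],0]@R
    yaw=65.8-k+90; print(k,g.round(1),d.round(1),'turn',np.radians(x0-yaw).round(3))
E
```

```text
time: 3.12
tool_pos: [478.7, -1.5, 101.8]
tool_rot: [[-0.912, 0.41, 0.002], [0.41, 0.912, -0.0], [-0.002, 0.001, -1.0]]
contact_force: [-0.2, 0.1, 0.2]
finger_gap: 0.4
gripper_force: 0.0
[478.71688761  -1.46867006 101.83002858] [-0.22897377  0.12945443  0.18261019]
-8 [480.1  -3.4] [-2.1 -1.2  0. ] turn -0.14
0 [485.5  -3.2] [-6.9  1.2  0. ] turn -0.0
8 [490.9  -3.8] [-12.1   2.9   0. ] turn 0.139
16 [496.2  -5.1] [-17.4   3.8   0. ] turn 0.279
24 [501.2  -7.2] [-22.8   4.    0. ] turn 0.419
32 [505.8  -9.9] [-28.2   3.4   0. ] turn 0.558
40 [510.1 -13.3] [-33.5   2.1   0.1] turn 0.698
48 [513.8 -17.2] [-38.5   0.1   0.1] turn 0.837
56 [517.  -21.6] [-43.2  -2.6   0.1] turn 0.977
64 [519.5 -26.4] [-47.4  -6.    0.1] turn 1.117
72 [521.4 -31.5] [-51.2  -9.9   0.1] turn 1.256
80 [522.5 -36.8] [-54.4 -14.3   0.1] turn 1.396
88 [522.8 -42.2] [-56.9 -19.    0.1] turn 1.536
92 [522.7 -44.9] [-57.9 -21.6   0.1] turn 1.605
96 [522.4 -47.6] [-58.8 -24.1   0.1] turn 1.675
```

```bash
python3 -m inch '[[[-3.5,0.6,0,0,0,0,0],[-7,1.2,0,0,0,0,0],[-9.5,2.1,0,0,0,0.07,0],[-12,2.9,0,0,0,0.14,0],[-14.7,3.4,0,0,0,0.21,0],[-17.4,3.8,0,0,0,0.28,0],[-20,4,0,0,0,0.35,0],[-22.8,4,0,0,0,0.42,0]]]'
cat > look.py <<'E'
from m import *
import sys
s=state();T=s['tool_pos'];R=s['tool_rot'];print(s['time'],T,s['contact_force'])
C=np.array([484,-42.]);x0=np.degrees(np.arctan2(R[1,0],R[0,0]))
n=sys.argv[1]
for cn in('top','wrist'):
    ci=cam(cn);p,d=save(cn,cn+n+'.png')
    h=cv2.cvtColor(p,cv2.COLOR_RGB2HSV).astype(int);H,S,V=h[...,0],h[...,1],h[...,2]
    m=(H<15)&(S>140)&(V>60)
    if cn=='top': w=np.zeros_like(m);w[185:245,245:305]=m[185:245,245:305];m=w
    else: m=m.copy();m[262:]=0
    k,l,st,c=cv2.connectedComponentsWithStats(m.astype('uint8'))
    for i in range(1,k):
        if st[i,4]<4: continue
        q=onz(ci,*c[i],112)[:2]-C
        if np.hypot(*q)<50: print(cn,st[i,4],c[i].round(1),q.round(1),'angle',np.degrees(np.arctan2(q[1],q[0])).round(1),'moved',(65.8-np.degrees(np.arctan2(q[1],q[0]))).round(1))
for k in map(float,sys.argv[2:]):
    th=np.radians(65.8-k);u=np.array([np.cos(th),np.sin(th)]);t=np.array([u[1],-u[0]])
    d=np.r_[C+36*u-14.5*t-T[:2],0]@R
    print(k,d.round(1),'turn',np.radians(x0-(65.8-k+90)).round(3))
E
python3 look.py a 20 24 28 32 36 40 44 48 52 56 60
```

```text
time: 4.12
tool_pos: [500.6, -7.1, 100.6]
tool_rot: [[-0.664, 0.748, -0.001], [0.748, 0.664, 0.0], [0.001, -0.0, -1.0]]
contact_force: [-4.5, 3.8, 2.9]
finger_gap: 0.0
gripper_force: 2.4
4.125 [500.63334966  -7.13890926 100.56821667] [-4.47527142  3.75977345  2.9189029 ]
20.0 [ 2.1 -0.7  0. ] turn -0.074
24.0 [-0.4  0.4 -0. ] turn -0.004
28.0 [-2.9  1.3 -0. ] turn 0.066
32.0 [-5.5  2.1 -0. ] turn 0.136
36.0 [-8.2  2.6 -0. ] turn 0.206
40.0 [-10.9   3.   -0. ] turn 0.275
44.0 [-13.6   3.2  -0. ] turn 0.345
48.0 [-16.3   3.2  -0. ] turn 0.415
52.0 [-19.   3.  -0.] turn 0.485
56.0 [-21.7   2.7  -0. ] turn 0.555
60.0 [-24.3   2.1  -0. ] turn 0.624
```

Contact is made, with about 6 N tangential. Continuing along the arc.

```bash
python3 -m inch '[[[-2.5,1,0,0,0,0.07,0],[-5.2,1.8,0,0,0,0.14,0],[-7.9,2.3,0,0,0,0.21,0],[-10.6,2.6,0,0,0,0.28,0],[-13.2,2.8,0,0,0,0.35,0],[-16,2.8,0,0,0,0.42,0],[-18.7,2.6,0,0,0,0.49,0],[-21.4,2.3,0,0,0,0.56,0]]]'
python3 look.py b 56 60 64 68 72 76 80 84 86 88 90 92
```

```text
time: 5.22
tool_pos: [516.7, -21.6, 100.6]
tool_rot: [[-0.167, 0.986, -0.0], [0.986, 0.167, 0.0], [0.0, -0.0, -1.0]]
contact_force: [-2.0, 1.3, 0.8]
finger_gap: 0.7
gripper_force: 0.9
5.225 [516.65497406 -21.60151111 100.63962978] [-1.96965408  1.34913577  0.79636511]
56.0 [-0.   0.3 -0. ] turn -0.003
60.0 [-2.6  1.3 -0. ] turn 0.066
64.0 [-5.2  2.  -0. ] turn 0.136
68.0 [-7.8  2.6 -0. ] turn 0.206
72.0 [-10.5   3.   -0. ] turn 0.276
76.0 [-13.2   3.2  -0. ] turn 0.346
80.0 [-15.9   3.2  -0. ] turn 0.416
84.0 [-18.6   3.   -0. ] turn 0.485
86.0 [-20.    2.8  -0. ] turn 0.52
88.0 [-21.3   2.6  -0. ] turn 0.555
90.0 [-22.6   2.4  -0. ] turn 0.59
92.0 [-24.    2.1  -0. ] turn 0.625
```

```bash
python3 -m inch '[[[-2.6,1,0,0,0,0.07,0],[-5.2,1.8,0,0,0,0.14,0],[-7.8,2.4,0,0,0,0.21,0],[-10.5,2.7,0,0,0,0.28,0],[-13.2,2.9,0,0,0,0.35,0],[-15.9,2.9,0,0,0,0.42,0],[-18.6,2.7,0,0,0,0.49,0],[-21.2,2.3,0,0,0,0.56,0]]]'
python3 -m inch '[[[0,0,0,0,0,0,0],[0,0,0,0,0,0,0]]]'
python3 look.py c 88 92 96
```

```text
time: 6.32
tool_pos: [522.5, -42.3, 100.7]
tool_rot: [[0.381, 0.924, 0.0], [0.924, -0.381, -0.0], [-0.0, 0.0, -1.0]]
contact_force: [0.4, -0.1, 0.1]
finger_gap: 0.2
gripper_force: 0.0
time: 6.58
tool_pos: [522.4, -42.1, 100.7]
tool_rot: [[0.379, 0.925, 0.0], [0.925, -0.379, -0.0], [-0.0, 0.0, -1.0]]
contact_force: [-0.9, -0.3, 0.1]
finger_gap: 0.4
gripper_force: 0.0
6.575 [522.42123949 -42.131149   100.65711269] [-0.90068913 -0.26663796  0.05278345]
88.0 [0.1 0.4 0. ] turn -0.002
92.0 [-2.4  1.3  0. ] turn 0.068
96.0 [-5.   2.1  0. ] turn 0.138
```

The force has gone, so the stud jumped on into the next click. I back off, rise and check.

```bash
python3 -m inch '[[[12,0,0,0,0,0,0],[12,0,-40,0,0,0,0],[12,0,-90,0,0,0,0],[-10,15,-118,0,0,0,0],[-25,32,-118,0,0,0,0],[-25,32,-118,0,0,0,0],[-25,32,-118,0,0,0,0],[-25,32,-118,0,0,0,0]]]'
python3 look.py d
```

```text
time: 7.68
tool_pos: [542.2, -76.9, 217.9]
tool_rot: [[0.382, 0.924, -0.001], [0.924, -0.382, 0.0], [-0.0, -0.001, -1.0]]
contact_force: [-0.1, 0.1, -0.2]
finger_gap: 0.3
gripper_force: 0.0
7.675 [542.1542351  -76.88535269 217.9054228 ] [-0.08081029  0.06737727 -0.22489073]
top 28 [280.5 203.5] [ 30.  -18.1] angle -31.1 moved 96.9
wrist 161 [219.6 192.3] [ 29.7 -18.7] angle -32.2 moved 98.0
wrist 22 [223.  219.3] [ 21.7 -44.4] angle -64.0 moved 129.8
```

View pics/wristd.png

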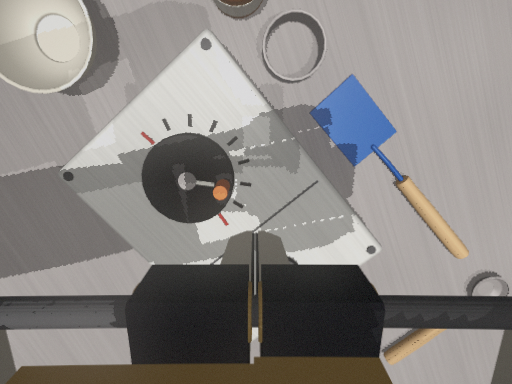

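The dial moved about 97°, which is four clicks. In the picture the stud at (220,191) points at the 7th tick, with one black tick and the red one left. Next is the button at about (529.5,-184.5): first hover just above it.

```bash
python3 -m inch '[[[-50,15,0,0,0,0,0],[-104.3,29.4,0,0,0,0,0],[-104.3,29.4,20,0,0,0,0],[-104.3,29.4,70,0,0,0,0],[-104.3,29.4,105,0,0,0,0],[-104.3,29.4,119,0,0,0,0],[-104.3,29.4,119,0,0,0,0],[-104.3,29.4,119,0,0,0,0]]]'
python3 -m inch '[[[0,0,0,0,0,0,0],[0,0,0,0,0,0,0]]]'
python3 - <<'E'
from h import *
p,d=save('scene','s2.png');cv2.imwrite('pics/s2c.png',cv2.cvtColor(cv2.resize(p[130:230,140:300],None,fx=4,fy=4),cv2.COLOR_RGB2BGR))
E
```

```text
time: 8.78
tool_pos: [530.4, -185.1, 101.3]
tool_rot: [[0.382, 0.924, 0.002], [0.924, -0.382, -0.001], [0.0, 0.002, -1.0]]
contact_force: [-0.4, -0.3, 0.5]
finger_gap: 0.5
gripper_force: 0.0
time: 9.02
tool_pos: [530.0, -185.2, 100.4]
tool_rot: [[0.382, 0.924, 0.001], [0.924, -0.382, -0.0], [0.0, 0.001, -1.0]]
contact_force: [0.9, 0.0, 0.3]
finger_gap: 0.6
gripper_force: 0.0
```

View pics/s2c.png

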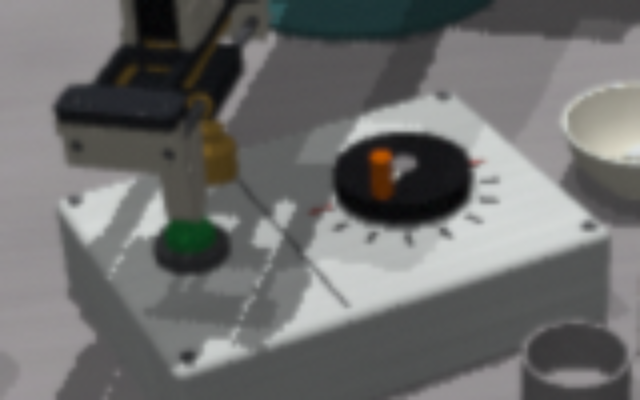

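The fingertip is centred above the green button (crop 188,235), and the weight stands clear behind it. Pressing.

```bash
python3 -m inch '[[[0,0,4,0,0,0,0],[0,0,8,0,0,0,0],[0,0,10,0,0,0,0],[0,0,12,0,0,0,0],[0,0,13.5,0,0,0,0],[0,0,13.5,0,0,0,0],[0,0,13.5,0,0,0,0]]]'
```

```text
time: 9.95
tool_pos: [529.8, -185.1, 86.3]
tool_rot: [[0.382, 0.924, 0.0], [0.924, -0.382, -0.0], [0.0, 0.0, -1.0]]
contact_force: [-2.1, -0.1, 4.9]
finger_gap: 0.3
gripper_force: 2.4
```

```bash
python3 -m inch '[[[0,0,0.8,0,0,0,0],[0,0,0.8,0,0,0,0],[0,0,0.8,0,0,0,0],[0,0,0.8,0,0,0,0]]]'
python3 -m inch '[[[0,0,-5,0,0,0,0],[0,0,-12,0,0,0,0],[0,0,-60,0,0,0,0],[0,0,-120,0,0,0,0],[0,0,-130,0,0,0,0],[-60,0,-130,0,0,0,0],[-120,0,-130,0,0,0,0],[-120,0,-130,0,0,0,0]]]'
python3 -m inch '[[[0,0,0,0,0,0,0],[0,0,0,0,0,0,0],[0,0,0,0,0,0,0]]]'
python3 look.py e
```

```text
time: 10.45
tool_pos: [529.8, -185.2, 86.1]
tool_rot: [[0.382, 0.924, 0.0], [0.924, -0.382, -0.0], [-0.0, 0.0, -1.0]]
contact_force: [-4.6, 1.7, 12.0]
finger_gap: 0.6
gripper_force: 5.9
time: 11.45
tool_pos: [482.2, -298.7, 214.2]
tool_rot: [[0.386, 0.923, -0.001], [0.923, -0.386, 0.0], [-0.0, -0.001, -1.0]]
contact_force: [-0.3, 1.0, 0.2]
finger_gap: 1.0
gripper_force: 0.0
time: 11.82
tool_pos: [484.3, -295.1, 215.3]
tool_rot: [[0.381, 0.925, -0.0], [0.925, -0.381, 0.0], [0.0, -0.0, -1.0]]
contact_force: [0.9, 0.6, -0.3]
finger_gap: -0.0
gripper_force: 0.0
11.825 [ 484.33204527 -295.13607806  215.2867828 ] [ 0.86530156  0.56580138 -0.33420807]
top 20 [280.3 203.8] [ 29.2 -17.6] angle -31.1 moved 96.9
```

View pics/tope.png

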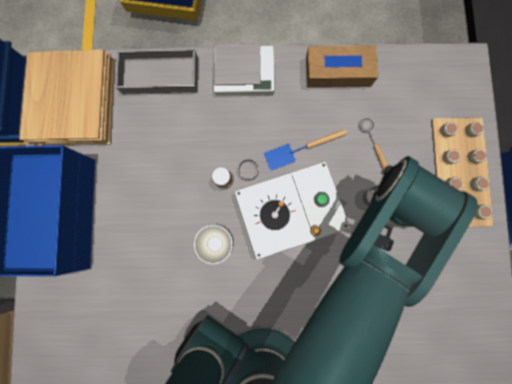

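The button bottomed out (force rose to 12 N on the stop) and was released. The dial's stud at (280,204) is still four clicks on. The visible bystanders, including the weight at (315,231), are in place; the cup lies under the arm, whose tool stays at z 215, well above it.

```bash
python3 -c "
from station import job
print(job.finish_job())"
```

```text
the job is handed in; nothing more can be done
None
```

I pushed the dial four clicks clockwise (measured about 97°, 96° is exact), then pressed the green button down to its stop and released it, and handed the job in; the visible bystanders had not moved, but the arm hid the cup in my last picture and no verdict came back.

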